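Drive a hinge pin home with the sprung pin setter

ROBOT

A 6-joint arm with a two-finger parallel gripper is mounted at the origin on the work surface. World frame = base frame: x ahead of the robot, y to its left, z up, the work surface at z = 0. Lengths are in m, angles in rad, forces in N, time in s.
With the tool pointing down it reaches from about 0.425 to 1.125 m from the base axis. Payload 14.9 kg.
Tool frame: the origin (TCP) lies midway between the tips of the shut fingers; the grasp point (between the pads) lies arm.pinch_z behind it (arm.pinch_z is the distance from the TCP to the grasp point, in m); z points along the fingers, y is the line along which they close (so a half turn about z gives the same grasp; the last joint's range is limited). The gripper opens to 91 mm and grips with 3 to 60 N. Pads are 32 mm wide; open, the fingers measure 118 mm over their backs; the gripper's body (76 mm by 178 mm) begins 60 mm behind the grasp point.
Start: joints at [1.149, 0.379, 1.734, -0, 1.028, -0.033], TCP at [0.265, 0.648, 0.214] pointing down, gripper open.
Joint ranges: [-2.77, 2.77], [-0.74, 2.19], [0, 2.66], [-1.06, 4.2], [0.31, 2.87], [-3.08, 3.08]. Speed limits (rad/s): [1.89, 1.89, 2.39, 3.14, 3.14, 3.14].

INTERFACE

Orientations are given as a unit quaternion [w, x, y, z].
In Python, from bench import arm, vision, workorder gives the robot as it stands. The module is installed in compiled form; this text tells all that it offers.
- The arm moves only by the shell command python3 -m crank 'ROWS'. ROWS is text: rows parted by semicolons, each of 5 numbers parted by spaces: the shift along the tool's x, y, z in cm, then the turn about the tool's z in rad, then the opening, from 0 (shut) to 1 (fully open). In form: dx dy dz roll grip; .... A call has 1 to 20 rows; each row shifts and turns the commanded pose from where the row before left it, along the tool's axes as they then stand; what a row does not reach is not made up. A row lasts 1/10 s, in which the tool goes at most 50 mm and 8.59 degrees, less where a joint would pass 70% of its speed; a pose out of reach is approached as far as the arm can. A call with a gripper value outside its range is refused whole. The fingers move at their own pace and stop on an object; the grip force is fixed at half the most. Time passes only in rows, so rows that do not move let the fingers close. It gives the time, the measured TCP pose, the force, the opening and the grip force at its end, in the units of the state.
- arm.state(): the state, without advancing time (a new reading comes with each control period).
- vision.get_image(name): name is "side" or "top"; returns a dict with "color" (384x512x3 uint8, blue, green, red), "range_z" (384x512 float32, m along the optical axis (not along the pixel's ray), 0 where there is no reading), "K" (3x3 intrinsics, pixels), "k1" (the pictures are not rectified: a ray, as slopes to the right and down, at radius r is drawn at 1 + k1 r^2 times it, then the intrinsics apply), "extrinsics" (4x4, takes a point from camera to world coordinates). Camera axes: x right, y up, looking along -z (the intrinsics and any distortion apply to the point x, -y, -z); pixel columns grow to the right and rows downward; lengths in m; the calibration is good to about 2 mm. A picture is of the moment at which its call begins.
- workorder.hand_in(): hands the job in; it is judged then, once.
The state is a dict: "clock": time; "q": joint angles; "joint_vel": joint speeds; "joint_torque": joint torques, N m; "tcp_pos": TCP position; "tcp_rot": TCP orientation; "ft_force": force on the tool from outside, world axes, zero at the start; "torque": the same for the moment, N m; "opening": finger opening in m; "gripper_force": force on a finger pad.
Only numpy, scipy, OpenCV 4.12 (cv2) and the standard library are available. Lean on these libraries where they do the work, as an engineer would, in place of code of your own. Each camera call takes 0.05 s, during which the arm holds its last target. There are 200 camera calls.

TASK

The brass hinge held in the green pin setter has its steel pin started but still standing proud. Cock the setter: draw the red handle straight back, feeling it ride over the sear, until it just comes up against its rubber buffer - do not squeeze the buffer by more than about 2 mm - and let go so that the sear alone holds it. Then lightly press the blue trip paddle so that the striker's blow, not your hand, drives the pin fully home; let the paddle up again, and disturb nothing else on the bench.

Things in the scene. Friction and masses are not known exactly. Their poses are not given: they have to be found in the camera images.
- frame: Green pin setter bolted to the bench, 335 x 92 mm base plate, 12 mm thick. Origin on the bench under the striker axis. Its x axis points along the draw direction (away from the work), z up. Striker axis 45 mm up. Spring barrel x -80 to -25 mm, 74 mm high. A grey sear carriage is clamped at an unlisted, varying place at x 70 to 155 mm, 75 mm high at most.
- handle (a point): Middle of the red cocking grip on the striker: an upright bar 18 mm (frame x) by 24 mm (frame y), 45 mm tall, from 80 to 125 mm above the bench, so this point is 102.5 mm up; a thin neck and the rod are below it. It moves only along frame x. At the start it stands above the frame origin. Clear on all sides above 80 mm.
- striker (a joint): Travel of the striker along frame +x (m), the handle's draw. 0 at the start, nose resting on the pin; -0.006 fully forward. Return spring 6 N at 0, plus 0.12 N per mm. At some draw from 38 to 62 mm (varies, unlisted) the sear drops in. Its ramp is met 22 mm before that and for 6 mm adds up to 6 N, then little; 3 mm past the catch the buffer adds 8 N per mm. Let go unlatched, it fires.
- paddle (a point): Middle of the top of the blue trip paddle, 40 mm (frame x) by 30 mm (frame y), at rest 70 mm above the bench at frame x 128, y 75 mm, beside the setter. Press it straight down from above: about 3 N to start, 6 to 9 N to trip, more only at its stop.
- trip (a joint): Angle of the trip paddle about a shaft along frame x, 37 mm inboard of the paddle's middle (rad). 0 at rest, grows as the paddle is pressed, stop at 0.4 (15 mm down). The sear lets go at about 0.15 (6 mm down). It springs back. It also dips and returns while the handle is drawn past the sear.
- buffer (a joint): How far the round black rubber buffer on the front of the grey sear carriage, level with the striker rod, is squeezed by the drawn striker (m): 0 until the striker reaches it, 3 mm past the sear's catch; 8 N per mm. Squeezed over 2.5 mm (20 N) it is damaged.
- pin (a joint): How far the steel pin (8 mm thick) has been driven into the brass hinge, along frame -x (m): 0 at the start, 6 mm proud; 0.006 fully home, head flush. Needs some 30 N to move: only the fired striker should do it.
- pin_hole (a point): Mouth of the pin's hole in the brass hinge's face, 45 mm above the bench, at frame x -94 mm. The pin stands out of it along frame +x.
- tumbler: Cut-glass tumbler with blue rim, bystander, 72 mm wide, 90 mm high. Origin under its centre.
- bowl: Glass bowl with blue rim, bystander, 144 mm wide, 77 mm high. Origin under its centre.
- decanter: Square glass decanter with ball stopper, bystander, 78 mm square, 200 mm high. Origin under its centre.
- hammer: Hammer lying on the bench, bystander, about 0.3 m long, behind the setter. Origin on its underside, its handle to its -x.
- pin_dish: Small open blue dish for pins, bystander, 75 x 55 x 22 mm. Origin under its centre.
- spare_hinge: Spare brass hinge block, bystander, 48 x 29 mm, about 42 mm high. Origin under its centre.
- polish: Amber jar with black cap, bystander, 60 mm wide, 120 mm high. Origin under its centre.

How it is judged:
By the outcome, as a careful person would: the job done as asked, in the order asked, and still so for the second after the job is handed in, with the robot touching nothing.
It also fails if it takes over 64 s, if anything falls off the work surface, if the arm or the gripper's body presses on something with over 40 N, if the wrist force passes 120 N, or if a joint passes its speed limit or range.

## Working session

There is one attempt and no reset: what is moved stays moved. The work goes in short steps, Python scripts to look and compute and a shell command to move; the robot and the scene stay as the last step left them, time stands still between calls to the robot, and variables do not carry over. Pictures are saved under pics/ and viewed, at most 10 in all, crops included, and the job is handed in when it is done.

```bash
mkdir -p pics; cat > h.py <<'E'
import numpy as np, cv2
from bench import arm, vision
def world(im,u,v,z=None):
    """pixel -> world, using depth or a known height z"""
    K=im["K"];k1=im["k1"];T=im["extrinsics"]
    d=np.array([(u-K[0,2])/K[0,0],(v-K[1,2])/K[1,1]]);s=d.copy()
    for _ in range(20): s=d/(1+k1*(s@s))
    ray=T[:3,:3]@np.array([s[0],-s[1],-1.]);o=T[:3,3]
    if z is None: t=float(im["range_z"][int(round(v)),int(round(u))])
    else: t=(z-o[2])/ray[2]
    return o+t*ray
E
python3 - <<'E'
from h import *
import pickle
for n in("top","side"):
    im=vision.get_image(n);pickle.dump(im,open(n+".pkl","wb"))
    cv2.imwrite(f"pics/{n}0.png",cv2.resize(im["color"],(800,600),interpolation=cv2.INTER_CUBIC))
    print(n,im["K"][0,0],im["k1"],im["extrinsics"].round(3).tolist())
print(arm.state(),arm.pinch_z)
E
```

```text
top 380.80240638328036 -0.11004321503183621 [[-0.0, 0.999, -0.05, 0.55], [-1.0, -0.0, 0.002, -0.002], [0.002, 0.05, 0.999, 1.15], [0.0, 0.0, 0.0, 1.0]]
side 373.294040483644 0.012554844322290093 [[0.976, 0.139, -0.17, 0.395], [-0.219, 0.684, -0.695, -0.78], [0.02, 0.716, 0.698, 0.874], [0.0, 0.0, 0.0, 1.0]]
{'clock': 0.1, 'q': array([ 1.14869354e+00,  3.79326578e-01,  1.73471357e+00,  8.27407753e-06,
        1.02846889e+00, -3.32690337e-02]), 'joint_vel': array([ 2.99061202e-05, -1.76168569e-03, -1.08240430e-03, -2.46507157e-04,
        1.49186899e-03, -3.25222627e-04]), 'joint_torque': array([ 2.24223891e-05, -7.65041327e+01, -4.35298741e+01,  6.51655393e-02,
        3.99042678e-02, -1.88397343e-05]), 'tcp_pos': array([0.26522089, 0.64744311, 0.21337886]), 'tcp_rot': array([-1.06875985e-04,  1.93196508e-01,  9.81159976e-01, -4.45567726e-04]), 'ft_force': array([-0.00585623,  0.04080662,  0.67858218]), 'torque': array([-0.01178219,  0.00157988, -0.04227114]), 'gripper_force': 0.0, 'opening': 0.09100181551711599} 0.0188
```

View pics/top0.png

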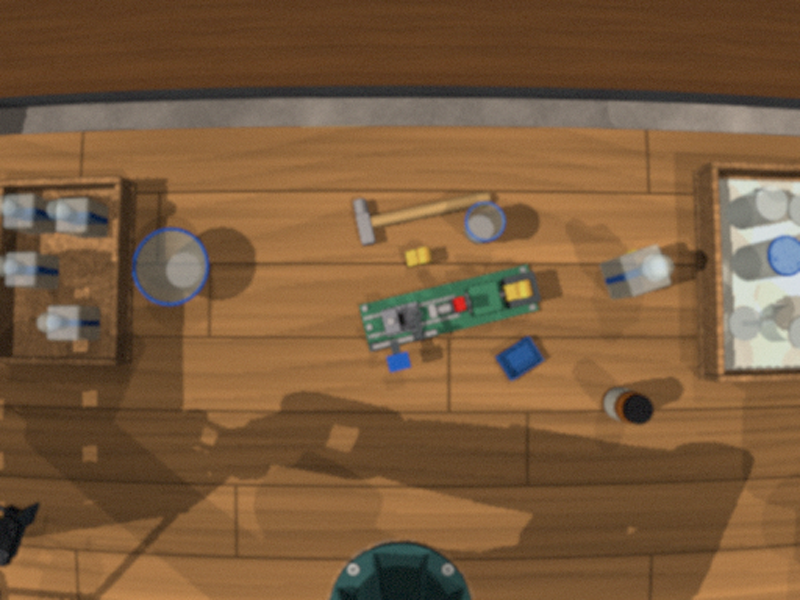

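View pics/side0.png

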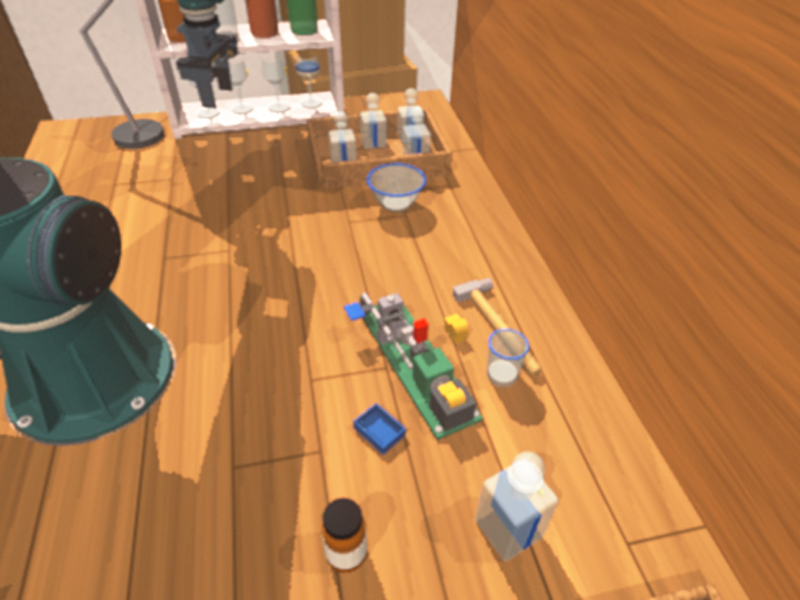

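The top picture shows the setter from the brass hinge (518,290) to the carriage (400,318), with the red grip at (460,303) and the blue paddle at (398,361). Next I enlarge both views.

```bash
python3 - <<'E'
from h import *
import pickle
t=pickle.load(open("top.pkl","rb"));s=pickle.load(open("side.pkl","rb"))
a=cv2.resize(t["color"][160:235,220:355],(800,444),interpolation=cv2.INTER_CUBIC)
cv2.imwrite("pics/topc.png",a)
for n,im in(("top",t),("side",s)):
    hsv=cv2.cvtColor(im["color"],cv2.COLOR_BGR2HSV);H,S,V=cv2.split(hsv)
    for c,m,z in(("red",((H<6)|(H>174))&(S>190)&(V>90),.125 if n=="top" else .1025),("blue",(H>105)&(H<125)&(S>170)&(V>60),.07),("green",(H>55)&(H<90)&(S>90)&(V>40),.012)):
        m=m.astype(np.uint8)
        k,l,st,ce=cv2.connectedComponentsWithStats(m)
        for i in range(1,k):
            if st[i,4]>15 and st[i,4]<6000:
                w=world(im,*ce[i],z)
                mask=l==i; r=cv2.minAreaRect(np.argwhere(mask)[:,::-1].astype(np.float32))
                print(n,c,st[i],ce[i].round(1),w.round(4),"depth",world(im,*ce[i]).round(3),[x if np.isscalar(x) else np.round(x,1) for x in r])
E
```

```text
top red [290 191   8   8  48] [293.7 194.4] [ 0.5944 -0.1009  0.125 ] depth [ 0.594 -0.101  0.124] [array([293.6, 194.4]), array([7.3, 6.3]), 75.96376037597656]
top blue [319 217  26  25 336] [331.9 229. ] [ 0.4985 -0.2149  0.07  ] depth [ 0.495 -0.228  0.006] [array([332. , 229.2]), array([16.4, 22.5]), 56.3099365234375]
top blue [249 226  13  11 100] [254.7 231.2] [0.4928 0.0046 0.07  ] depth [0.493 0.005 0.075] [array([254.6, 231. ]), array([ 8.5, 11.9]), 75.96376037597656]
top green [ 232  172  106   41 1225] [296.7 192.5] [ 0.605 -0.121  0.012] depth [ 0.599 -0.109  0.126] [array([284.2, 197.2]), array([ 28.5, 103.3]), 76.55138397216797]
top green [270 197   4   8  21] [271.6 200.6] [ 0.5809 -0.0457  0.012 ] depth [ 0.581 -0.046  0.011] [array([271.5, 200.5]), array([7., 3.]), 90.0]
top green [237 204   8   9  50] [240.8 207.7] [0.5595 0.0463 0.012 ] depth [0.559 0.046 0.012] [array([240.5, 208. ]), array([8., 7.]), 90.0]
top green [237 216  11   3  18] [241.8 217. ] [0.5319 0.0434 0.012 ] depth [0.532 0.043 0.014] [array([242., 217.]), array([ 1.6, 10.2]), 78.69007110595703]
to
[... 571 characters left out ...]
([227.6, 198.8]), array([6.5, 6.3]), 78.69007110595703]
side green [186   0   8  14  56] [190.    5.9] [0.5444 1.8572 0.012 ] depth [0.491 0.916 0.32 ] [array([189.5,   6.5]), array([13.,  7.]), 90.0]
side green [  4 159  12   7  35] [ 10.  161.6] [-0.2139  0.3897  0.012 ] depth [ 0.034 -0.086  0.363] [array([  9.7, 161.9]), array([11.4,  4.7]), 15.945395469665527]
side green [266 224  23  17 192] [277.2 233.1] [ 0.6202 -0.1111  0.012 ] depth [ 0.604 -0.159  0.074] [array([276.9, 232.2]), array([15. , 18.6]), 68.19859313964844]
side green [255 232  25  42 240] [266.  251.6] [ 0.572  -0.1694  0.012 ] depth [ 0.571 -0.172  0.015] [array([267.4, 252. ]), array([44.9,  7.9]), 59.036251068115234]
```

View pics/topc.png

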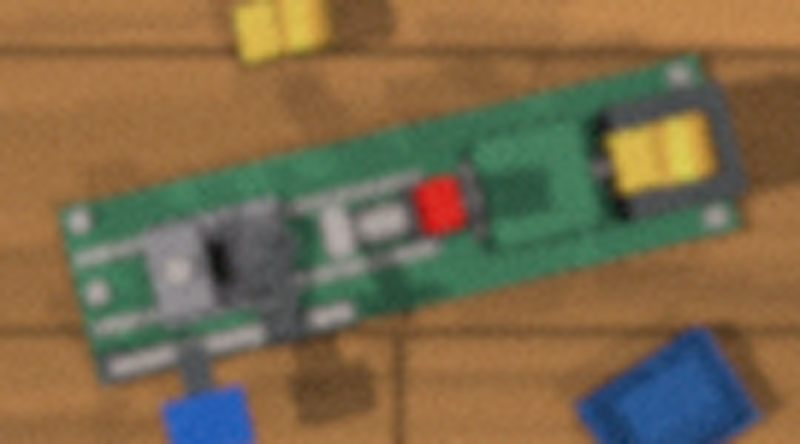

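The enlarged crop shows the base plate's corners at (62,207), (700,60), (740,232) and (103,380), the grip at (440,205) and the paddle at (208,415). I'll use the corners for the yaw.

```bash
cat >> h.py <<'E'
def rows(target,yawY,st=None):
    """shift (cm, tool axes) to target after roll making tool y face world yaw yawY"""
    s=st or arm.state(); w,x,y,z=s["tcp_rot"]
    Y=np.array([2*(x*y-w*z),1-2*(x*x+z*z)]);a=np.arctan2(Y[1],Y[0])
    r=-(yawY-a); c=np.array([np.cos(yawY),np.sin(yawY)]); X=np.array([-c[1],c[0]])
    d=np.array(target)-s["tcp_pos"]
    return "roll %.3f  dx %.2f dy %.2f dz %.2f cm"%(r,100*X@d[:2],100*c@d[:2],-100*d[2])
E
python3 - <<'E'
from h import *
import pickle
t=pickle.load(open("top.pkl","rb"))
P=[world(t,220+u/5.926-.4,160+v/5.926-.4,.012) for u,v in((62,207),(700,60),(740,232),(103,380))]
P=np.array(P)[:,:2];print(P.round(4))
for a,b in((1,0),(2,3),(3,0),(2,1)):
    d=P[b]-P[a];print(np.hypot(*d).round(4),np.degrees(np.arctan2(d[1],d[0])).round(2))
print("centre",P.mean(0))
yaw=np.radians(103.3);h=np.array([.594,-.101,0]);c,s=np.cos(yaw),np.sin(yaw)
print("paddle pred",h[:2]+[c*.128-s*.075,s*.128+c*.075])
print(rows([.594,-.101,.19],yaw))
E
```

```text
[[ 0.599   0.0785]
 [ 0.6737 -0.2456]
 [ 0.5861 -0.2651]
 [ 0.5118  0.0577]]
0.3327 102.99
0.3312 102.96
0.0896 13.47
0.0898 12.53
centre [ 0.59266229 -0.09363084]
paddle pred [0.49156522 0.00631317]
roll -0.621  dx -14.78 dy -80.40 dz 2.34 cm
```

```bash
python3 -m crank '0 0 0 -0.123 1;0 0 0 -0.123 1;0 0 0 -0.123 1;0 0 0 -0.123 1;0 0 0 -0.123 1;-0.8 -4 0 0 1;-1 -5 0 0 1;-1 -5 0 0 1;-1 -5 0 0 1;-1 -5 0 0 1;-1 -5 0 0 1;-1 -5 0 0 1;-1 -5 0 0 1;-1 -5 0 0 1;-1 -5 0 0 1;-1 -5 0 0 1;-1 -5 0 0 1;-0.8 -4 0 0 1;0 0 0 0 1'; python3 -c "
from h import *
print(rows([.594,-.101,.087],1.798)); print(arm.state()['ft_force'])"
```

```text
clock: 2.0
tcp_pos: [0.5264, 0.0685, 0.2139]
tcp_rot: [0.0, -0.111, 0.994, -0.0]
ft_force: [0.1, 0.0, 0.1]
opening: 0.0908
gripper_force: 0.0
roll -0.005  dx -2.77 dy -18.03 dz 12.69 cm
[0.1431283  0.02061928 0.06528623]
```

```bash
python3 -m crank '-0.7 -4.5 0 0 0.6;-0.7 -4.5 0 0 0.6;-0.7 -4.5 0 0 0.6;-0.7 -4.5 0 0 0.6;0 0 3 0 0.6;0 0 3 0 0.6;0 0 2 0 0.6;0 0 0 0 0.6;0 0 0 0 0.6'; python3 -c "
from h import *
print(rows([.594,-.101,.087],1.798)); print(arm.state()['ft_force'])
im=vision.get_image('side');cv2.imwrite('pics/s1.png',cv2.resize(im['color'][120:270,170:350],(720,600),interpolation=cv2.INTER_CUBIC))"
```

```text
clock: 2.9
tcp_pos: [0.5926, -0.0967, 0.1342]
tcp_rot: [-0.0, -0.113, 0.994, 0.0]
ft_force: [1.0, 1.0, -0.1]
opening: 0.0551
gripper_force: 0.0
roll -0.001  dx -0.04 dy -0.45 dz 4.72 cm
[ 1.02420164  0.9643305  -0.09118893]
```

View pics/s1.png

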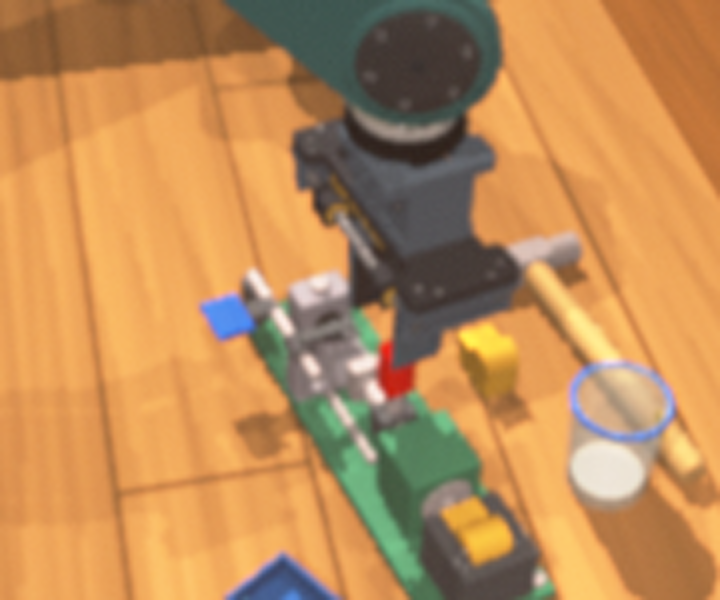

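```bash
python3 -m crank '0 -0.3 0 0 0.6;0 0 2 0 0.6;0 0 2 0 0.6;0 0 0.7 0 0.6;0 0 0 0 0.3;0 0 0 0 0.3;0 0 0 0 0.3;0 0 0 0 0.3;0 0 0 0 0.3'; python3 -c "
from h import *
print(rows([.594,-.101,.087],1.798)); print(arm.state()['ft_force'])"
for i in 1 2; do python3 -m crank '0 0.2 0 0 0.3;0 0 0 0 0.3'; done
```

```text
clock: 3.85
tcp_pos: [0.5936, -0.1001, 0.0875]
tcp_rot: [0.0, -0.113, 0.994, -0.0]
ft_force: [0.6, -0.6, 0.0]
opening: 0.0274
gripper_force: 0.0
roll -0.001  dx -0.02 dy -0.10 dz 0.05 cm
[ 0.61274424 -0.62579731  0.00642025]
clock: 4.05
tcp_pos: [0.5931, -0.0984, 0.0872]
tcp_rot: [0.0, -0.113, 0.994, -0.0]
ft_force: [-0.3, -6.3, 2.0]
opening: 0.0276
gripper_force: 3.0
clock: 4.25
tcp_pos: [0.5927, -0.0965, 0.0873]
tcp_rot: [0.0, -0.113, 0.994, -0.0]
ft_force: [-0.6, -6.7, 1.2]
opening: 0.0277
gripper_force: 3.1
```

```bash
f='tcp_pos|ft_force|gripper'
python3 -m crank '0 0.3 0 0 0.3;0 0.3 0 0 0.3;0 0.2 0 0 0.3;0 0 0 0 0.3'|egrep "$f"
python3 -m crank '0 0.2 0 0 0.3;0 0.2 0 0 0.3;0 0 0 0 0.3'|egrep "$f"
python3 -m crank '0 0.2 0 0 0.3;0 0.2 0 0 0.3;0 0 0 0 0.3'|egrep "$f"
python3 -m crank '0 0.2 0 0 0.3;0 0.2 0 0 0.3;0 0 0 0 0.3'|egrep "$f"
python3 -m crank '0 0.2 0 0 0.3;0 0.2 0 0 0.3;0 0 0 0 0.3'|egrep "$f"
python3 -m crank '0 0.2 0 0 0.3;0 0.2 0 0 0.3;0 0 0 0 0.3'|egrep "$f"
python3 -m crank '0 0.2 0 0 0.3;0 0.2 0 0 0.3;0 0 0 0 0.3'|egrep "$f"
```

```text
tcp_pos: [0.5908, -0.0888, 0.0872]
ft_force: [-0.1, -7.4, 2.1]
gripper_force: 3.6
tcp_pos: [0.5899, -0.085, 0.0872]
ft_force: [-0.9, -7.9, 3.7]
gripper_force: 3.9
tcp_pos: [0.589, -0.0811, 0.0873]
ft_force: [-1.8, -8.5, 3.0]
gripper_force: 4.1
tcp_pos: [0.588, -0.0773, 0.0872]
ft_force: [-0.8, -9.2, 3.2]
gripper_force: 4.3
tcp_pos: [0.5872, -0.0738, 0.0872]
ft_force: [-1.1, -12.8, 2.9]
gripper_force: 6.3
tcp_pos: [0.5862, -0.0697, 0.0872]
ft_force: [-1.8, -9.1, 3.7]
gripper_force: 4.4
tcp_pos: [0.5852, -0.0657, 0.0872]
ft_force: [-0.7, -10.6, 4.3]
gripper_force: 4.9
```

```bash
f='tcp_pos|ft_force|gripper'
python3 -m crank '0 0.2 0 0 0.3;0 0.2 0 0 0.3;0 0 0 0 0.3'|egrep "$f"
python3 -m crank '0 0.2 0 0 0.3;0 0.2 0 0 0.3;0 0 0 0 0.3'|egrep "$f"
python3 -m crank '0 0.1 0 0 0.3;0 0 0 0 0.3'|egrep "$f"
python3 -m crank '0 0.1 0 0 0.3;0 0 0 0 0.3'|egrep "$f"
python3 -m crank '0 0.1 0 0 0.3;0 0 0 0 0.3'|egrep "$f"
```

```text
tcp_pos: [0.5843, -0.0619, 0.0872]
ft_force: [-2.8, -11.6, 3.9]
gripper_force: 5.1
tcp_pos: [0.5834, -0.058, 0.0872]
ft_force: [-3.7, -10.5, 4.7]
gripper_force: 5.2
tcp_pos: [0.5831, -0.0572, 0.0872]
ft_force: [-2.9, -12.5, 3.9]
gripper_force: 5.7
tcp_pos: [0.5829, -0.0559, 0.0872]
ft_force: [-1.2, -6.5, 2.3]
gripper_force: 2.9
tcp_pos: [0.5827, -0.0551, 0.0872]
ft_force: [-1.6, -13.1, 3.1]
gripper_force: 5.7
```

```bash
f='tcp_pos|ft_force|gripper'
python3 -m crank '0 0.1 0 0 0.3;0 0 0 0 0.3'|egrep "$f"
python3 -m crank '0 0.05 0 0 0.3;0 0 0 0 0.3'|egrep "$f"
python3 -m crank '0 0.05 0 0 0.3;0 0 0 0 0.3'|egrep "$f"
```

```text
tcp_pos: [0.5825, -0.0542, 0.0872]
ft_force: [-1.4, -12.2, 2.9]
gripper_force: 5.8
tcp_pos: [0.5824, -0.0537, 0.0872]
ft_force: [-2.4, -11.7, 2.8]
gripper_force: 5.8
tcp_pos: [0.5823, -0.0532, 0.0872]
ft_force: [-2.8, -11.7, 3.5]
gripper_force: 5.8
```

```bash
f='tcp_pos|ft_force|gripper'
python3 -m crank '0 0.05 0 0 0.3;0 0 0 0 0.3'|egrep "$f"
python3 -m crank '0 0.05 0 0 0.3;0 0 0 0 0.3'|egrep "$f"
python3 -m crank '0 0.05 0 0 0.3;0 0 0 0 0.3'|egrep "$f"
```

```text
tcp_pos: [0.5822, -0.0528, 0.0872]
ft_force: [-2.3, -11.9, 2.2]
gripper_force: 5.9
tcp_pos: [0.5821, -0.0524, 0.0872]
ft_force: [-1.5, -14.4, 3.0]
gripper_force: 6.7
tcp_pos: [0.5821, -0.0521, 0.0872]
ft_force: [-1.9, -16.6, 1.9]
gripper_force: 7.8
```

Force is rising, so the striker is on the buffer (about 0.6 mm). I'll ease back slowly to let the sear take it.

```bash
f='tcp_pos|ft_force|gripper'
python3 -m crank '0 -0.1 0 0 0.3;0 -0.1 0 0 0.3;0 -0.1 0 0 0.3;0 0 0 0 0.3'|egrep "$f"
python3 -m crank '0 -0.1 0 0 0.3;0 -0.1 0 0 0.3;0 0 0 0 0.3'|egrep "$f"
python3 -m crank '0 -0.1 0 0 0.3;0 0 0 0 0.3;0 0 0 0 0.3'|egrep "$f"
```

```text
tcp_pos: [0.5827, -0.0548, 0.0872]
ft_force: [-1.8, -12.4, 2.7]
gripper_force: 5.7
tcp_pos: [0.5831, -0.0559, 0.087]
ft_force: [-1.5, -4.6, 2.1]
gripper_force: 2.2
tcp_pos: [0.5833, -0.0565, 0.0868]
ft_force: [-0.7, -0.3, 0.2]
gripper_force: 0.0
```

```bash
python3 -m crank '0 0 0 0 0.6;0 0 0 0 0.6;0 0 0 0 0.6;0 0 0 0 0.6;0 0 -2 0 0.6;0 0 -3 0 0.6;0 0 -3 0 0.6;0 0 0 0 0;0 0 0 0 0;0 0 0 0 0;0 0 0 0 0;0 0 0 0 0'; python3 -c "
from h import *
print(rows([.4895,.004,.085],1.798)); print(arm.state()['ft_force'])
im=vision.get_image('side');cv2.imwrite('pics/s2.png',cv2.resize(im['color'][120:270,170:350],(720,600),interpolation=cv2.INTER_CUBIC))"
```

```text
clock: 11.05
tcp_pos: [0.5829, -0.0566, 0.1661]
tcp_rot: [-0.001, -0.113, 0.994, 0.0]
ft_force: [0.0, 0.8, -0.3]
opening: 0.0176
gripper_force: 0.0
roll -0.001  dx 7.73 dy 8.01 dz 8.11 cm
[ 0.01032557  0.81625445 -0.27993226]
```

View pics/s2.png

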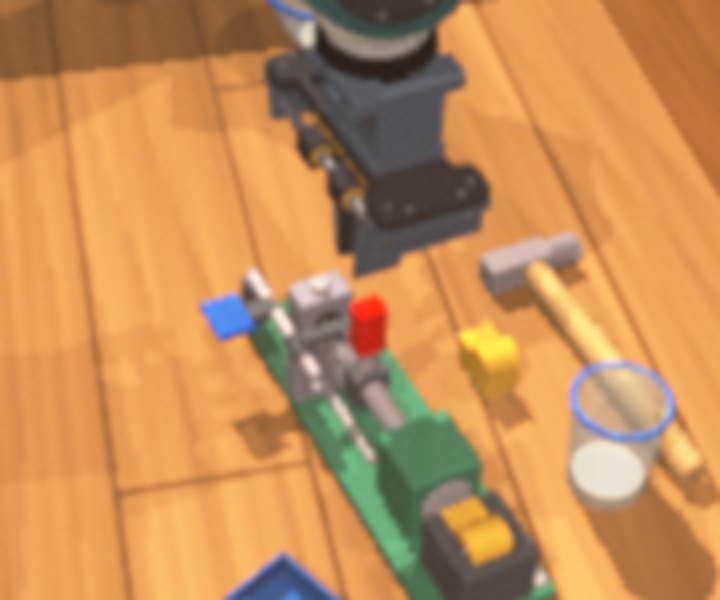

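The grip is cocked at (367,325) with the gripper clear above it; the sear holds. Now to the paddle.

```bash
f='tcp_pos|ft_force|opening'; python3 -m crank '2 2 0 0 0;2 2 0 0 0;2 2 0 0 0;1.7 2 0 0 0;0 0 0 0 0;0 0 3 0 0;0 0 3 0 0;0 0 1 0 0;0 0 0 0 0;0 0 0 0 0'|egrep "$f"; python3 -c "
from h import *
print(rows([.4895,.004,.070],1.798))"
python3 -m crank '0 0 0.5 0 0;0 0 0.5 0 0;0 0 0.5 0 0;0 0 0.3 0 0;0 0 0 0 0'|egrep "$f"
python3 -m crank '0 0 0.2 0 0;0 0 0.2 0 0;0 0 0.2 0 0;0 0 0 0 0'|egrep "$f"
```

```text
tcp_pos: [0.491, 0.0038, 0.0976]
ft_force: [0.3, -0.2, 0.7]
opening: 0.0005
roll -0.001  dx 0.14 dy 0.05 dz 2.76 cm
tcp_pos: [0.49, 0.004, 0.0785]
ft_force: [0.3, 0.7, -0.6]
opening: 0.0006
tcp_pos: [0.4902, 0.004, 0.0727]
ft_force: [0.4, 0.4, 0.2]
opening: 0.0006
```

```bash
f='tcp_pos|ft_force'
python3 -m crank '0 0 0.1 0 0;0 0 0.1 0 0;0 0 0.1 0 0;0 0 0 0 0'|egrep "$f"
python3 -m crank '0 0 0.1 0 0;0 0 0.1 0 0;0 0 0 0 0'|egrep "$f"
python3 -m crank '0 0 0.1 0 0;0 0 0.1 0 0;0 0 0 0 0'|egrep "$f"
```

```text
tcp_pos: [0.4903, 0.004, 0.07]
ft_force: [-1.8, 0.6, 6.5]
tcp_pos: [0.4901, 0.0039, 0.0682]
ft_force: [-6.2, -1.9, 12.3]
tcp_pos: [0.4899, 0.0039, 0.066]
ft_force: [-4.0, -2.0, 6.1]
```

```bash
cat > red.py <<'E'
from h import *
im=vision.get_image('side');H,S,V=cv2.split(cv2.cvtColor(im['color'],cv2.COLOR_BGR2HSV))
k,l,st,ce=cv2.connectedComponentsWithStats((((H<6)|(H>174))&(S>190)&(V>90)).astype(np.uint8))
for i in range(1,k):
    if st[i,4]>30 and st[i,0]>230: print(st[i],ce[i].round(1),world(im,*ce[i],.1025).round(4))
s=arm.state();print(s['tcp_pos'].round(4),s['ft_force'].round(1))
E
python3 red.py
```

```text
[266 206   9  14  94] [269.7 212.5] [ 0.5947 -0.1059  0.1025]
[0.4899 0.0039 0.066 ] [-5.1 -1.3  6. ]
```

It fired: the handle is now about 5.5 mm forward of its start, so the pin is home. I'll let the paddle up.

```bash
python3 -m crank '0 0 -0.3 0 0;0 0 -0.4 0 0;0 0 -0.5 0 0;0 0 -2 0 0;0 0 -4 0 0;0 0 -4 0 0;0 0 0 0 0;0 0 0 0 0;0 0 0 0 0;0 0 0 0 0'|egrep 'clock|pos|ft'; python3 red.py; python3 -c "
from h import *
im=vision.get_image('side');cv2.imwrite('pics/s3.png',cv2.resize(im['color'][120:270,170:350],(720,600),interpolation=cv2.INTER_CUBIC))"
```

```text
clock: 15.05
tcp_pos: [0.4895, 0.004, 0.1768]
ft_force: [0.2, -0.6, 0.8]
[266 206   9  14  94] [269.7 212.5] [ 0.5947 -0.106   0.1025]
[0.4896 0.004  0.1768] [-0.4  0.1 -0. ]
```

View pics/s3.png

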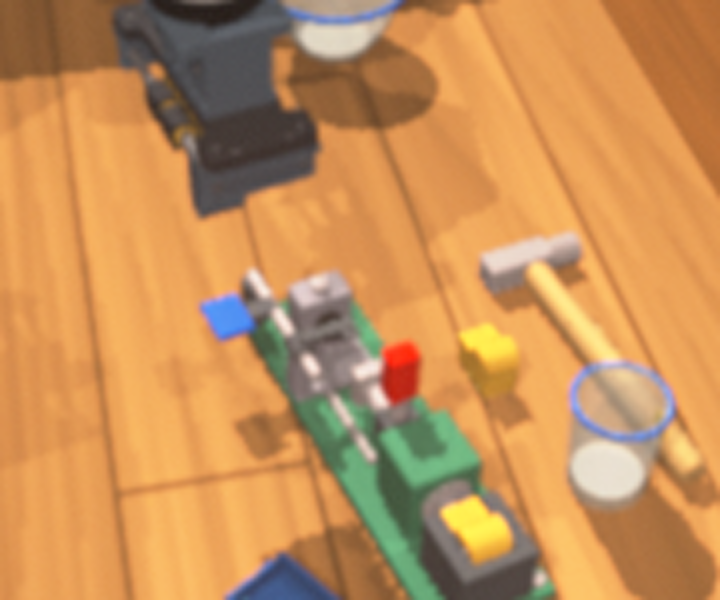

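The grip is fully forward at (402,372), the paddle is back up at (228,317), the gripper is clear, and the other items in this crop haven't moved.

```bash
python3 -c "
from bench import workorder
print(workorder.hand_in())"
```

```text
the job is handed in; nothing more can be done
None
```

I cocked the setter to about 0.6 mm of buffer squeeze and let go so the sear held it. A light press on the paddle (12 N peak) fired it, leaving the handle about 5.5 mm forward of its start (camera reading), so the pin should be home (not seen directly); the paddle is back up, nothing else in the last picture had moved, and the job is handed in.

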